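Lock the edger's wheel with the red pin

ROBOT

A 6-joint arm with a two-finger parallel gripper is mounted at the origin on the work surface. World frame = base frame: x ahead of the robot, y to its left, z up, the work surface at z = 0. Lengths are in m, angles in rad, forces in N, time in s.
With the tool pointing down it reaches from about 0.425 to 0.95 m from the base axis. Payload 3.5 kg.
Tool frame: the origin (TCP) lies where the fingers leave the gripper's body, on its centre line; the fingertips stand 73 mm ahead of it and the grasp point (between the pads) lies grip_point_offset ahead of it (grip_point_offset is the distance from the TCP to the grasp point, in m); z points along the fingers, y is the line along which they close (so a half turn about z gives the same grasp; the last joint's range is limited). The gripper opens to 85 mm and grips with 20 to 120 N. Pads are 22 mm wide; open, the fingers measure 114 mm over their backs; the gripper's body (76 mm by 85 mm) begins 54 mm behind the grasp point. The pads swing forward as they close: fully open they stand 13 mm farther back than shut.
Start: joints at [-1.253, 0.286, 1.577, -0, 1.279, -0.15], TCP at [0.304, -0.602, 0.304] pointing down, gripper open.
Joint ranges: [-2.77, 2.77], [-0.9, 2.22], [0.21, 2.48], [-1.53, 4.67], [0.24, 2.81], [-2.84, 2.84]. Speed limits (rad/s): [2.79, 2.79, 3.14, 3.14, 3.14, 3.14].

INTERFACE

Orientations are given as a unit quaternion [x, y, z, w].
In Python, from station import * gives the robot as it stands.
- The arm moves only by the tool arm_command, never from a script. Its argument "deltas" is a list of rows, each a list of 3 entries, a list of its own where there are three numbers: the shift along the tool's x, y, z in m, then the turn about the tool's z in degrees, then the closure, from 0 (fully open) to 1 (shut). In form: [[[dx, dy, dz], spin, hand], ...]. A call has 1 to 10 rows; each row shifts and turns the commanded pose from where the row before left it, along the tool's axes as they then stand; what a row does not reach is not made up. A row lasts 1/8 s, in which the tool goes at most 62.5 mm and 10.7 degrees, less where a joint would pass 70% of its speed; a pose out of reach is approached as far as the arm can. A call is refused whole if a number of a shift passes 0.0625 or a number of a turn 10.7, either way. A call with a gripper value outside its range is refused whole. The fingers move at their own pace and stop on an object; the grip force is fixed at half the most. Time passes only in rows, so rows that do not move let the fingers close. It gives the time, the measured TCP pose, the force, the opening and the grip force at its end, in the units of the state.
- get_state(): the state, without advancing time (a new reading comes with each control period).
- grab_frame(name): name is "scene" or "top" or "wrist"; returns the picture (420x560x3 uint8, red, green, blue); there is no depth.
- camera_info(name): a dict with "intrinsics" (3x3 intrinsics, pixels), "dist_coeffs" ([k1, k2, p1, p2, k3] as OpenCV has them; the pictures are not rectified), "position" and "rotation" of the camera in the world; the wrist camera has in their place "tool_from_camera" (4x4, takes a point from camera to tool coordinates, whose origin is the TCP and whose axes are the flange's). Camera axes: x right, y down, z forward; pixel columns grow to the right and rows downward; lengths in m; the calibration is good to about 2 mm. A picture is of the moment at which its call begins: read the wrist's pose just before it. camera_info takes no time and is no camera call.
- close_job(): hands the job in; it is judged then, once.
Trained networks look in the newest picture that a camera, given by its name, has taken for a name from the list of things; names that differ only in an ending like _2 or _b are one class to them, and where a whole thing is asked for, a point or a joint stands for the part that bears it (a point fixed in the world has none). Each returns a list of dicts, best first, with "score" (0 to 1); they miss things now and then, are a little off and sometimes report something else, mostly with a low value. They report only what shows in the picture. A call takes as long as a camera call.
- look_for(camera, name): "box" ([centre column, centre row, width, height] in pixels, round what is visible of it).
The state is a dict: "time": time; "q": joint angles; "dq": joint speeds; "tau": joint torques, N m; "tool_pos": TCP position; "orientation": TCP orientation; "ft_force": force on the tool from outside, world axes, zero at the start; "torque": the same for the moment, N m; "opening": finger opening in m; "grasp_force": force on a finger pad.
Only numpy, scipy, OpenCV 4.12 (cv2) and the standard library are available. Lean on these libraries where they do the work, as an engineer would, in place of code of your own. Each camera call takes 0.05 s, during which the arm holds its last target. There are 200 camera calls.

TASK

Take the red-knobbed lock pin out of the grey rack, hold it upright and rest its tip on the edger's steel cover plate at the yellow dot. Slide the tip along the black line, touching the plate and without lifting it off, to the red-ringed socket, let the pin drop fully home there and let go of it. Leave the blue pin in the rack.

Things in the scene. Friction and masses are not known exactly. Their poses are not given: they have to be found in the camera images.
- lock_pin: Upright pin, round about z (up). Origin: its tip (bottom). Steel shank 14 mm wide, 0-35 mm above the tip (last 5 mm tapered); disc 52 mm wide, 35-40 mm; red knob 30 mm wide, 40-82 mm: grip it about 67 mm above the tip. 0.1-0.2 kg. Starts in a loose hole of a fixed grey rack (80 x 190 mm, 50 high), disc on the rack's top, tip 15 mm above the table; lift straight up 40 mm or more to clear it.
- blue_pin: The same pin with a blue knob, in the rack's other hole 100 mm away from the red one (either may be in either hole). Leave it alone.
- edger: White lens edger, fixed. Origin: under the centre of its low apron, at table height; z up. The apron's top is a flat level steel cover plate, 60 mm above the table, 140 mm along x, 210 mm along y. Yellow dot (20 mm) at x 0, y -75 mm; a painted black line leads from it to the socket at x 0, y +20 mm. Beyond y +120 mm a wheel and housing rise to 225 mm above the table.
- socket (a point): Centre of the socket's mouth, level with the cover plate's top; axes as the edger's. Round hole 33 mm wide, 45 mm deep, ringed in red paint. The yellow dot lies 95 mm from it towards the edger's -y. The pin is home when its disc lies on the plate, tip 35 mm below this point.

How it is judged:
By the outcome, as a careful person would: the job done as asked, in the order asked, and still so for the second after the job is handed in, with the robot touching nothing.
It also fails if it takes over 38 s, if anything falls off the work surface, if the arm or the gripper's body presses on something with over 40 N, if the wrist force passes 120 N, or if a joint passes its speed limit or range.

## Working session

There is one attempt and no reset: what is moved stays moved. The work goes in short steps, Python scripts to look and compute and a tool call to move; the robot and the scene stay as the last step left them, time stands still between calls to the robot, and variables do not carry over. Pictures are saved under pics/ and viewed, at most 10 in all, crops included, and the job is handed in when it is done.

Besides the shell and the picture viewer there is one more tool, called after "Request:" as name([rows], argument=value, ...), one row to a line, values as JSON. arm_command: Moves the arm, as the interface text tells. Its arguments: {"type":"object","properties":{"deltas":{"type":"array","items":{"type":"array"}}},"required":["deltas"]}

```bash
mkdir -p pics; cat > h.py <<'E'
from station import *
import numpy as np, cv2
from scipy.spatial.transform import Rotation as R
def cam(n, s=None):
    c=camera_info(n); K=np.array(c["intrinsics"]); d=np.array(c["dist_coeffs"])
    if n=="wrist":
        s=s or get_state(); T=np.array(c["tool_from_camera"]); Rt=R.from_quat(s["orientation"]).as_matrix()
        return K,d,np.array(s["tool_pos"])+Rt@T[:3,3],Rt@T[:3,:3]
    r=np.array(c["rotation"])
    if r.shape!=(3,3): r=R.from_quat(r.ravel()).as_matrix()
    return K,d,np.array(c["position"]),r
def px2w(C,uv,z):
    K,d,p,r=C
    n=cv2.undistortPoints(np.array([[uv]],float),K,d)[0,0]
    v=r@np.array([n[0],n[1],1]); return p+v*(z-p[2])/v[2]
def w2px(C,P):
    K,d,p,r=C
    return cv2.projectPoints(((np.array(P,float).reshape(-1,3)-p)@r),np.zeros(3),np.zeros(3),K,d)[0][:,0]
E
python3 - <<'E'
from h import *
s=get_state();print(s)
a=grab_frame("top");b=grab_frame("scene")
cv2.imwrite("pics/top.png",a[...,::-1]);cv2.imwrite("pics/scene.png",b[...,::-1])
for n in("top","scene"):
  print(n,cam(n)[2].round(3),cam(n)[3].round(3).tolist())
  for t in("lock_pin","blue_pin","edger"):print(t,[(np.round(x["box"],1).tolist(),round(x["score"],2)) for x in look_for(n,t)][:3])
import station;print({k:v for k,v in vars(station).items() if 'offset' in k})
E
```

```text
{'time': 0.0, 'q': array([-1.25300430e+00,  2.87196292e-01,  1.57817727e+00, -4.97385320e-05,
        1.27857844e+00, -1.50024109e-01]), 'dq': array([-0.00053857, -0.0007733 , -0.00036402, -0.00099455,  0.00190668,
        0.00015144]), 'tau': array([-4.98573063e-04, -4.05987525e+01, -2.92623872e+01, -1.84752057e-04,
        5.89601143e-03,  1.15976562e-06]), 'tool_pos': array([ 0.30423461, -0.60200768,  0.3025264 ]), 'orientation': array([ 9.72765666e-01,  2.31787763e-01, -1.22562309e-04, -1.17352876e-03]), 'ft_force': array([-0.21800229,  0.50630403,  0.16723961]), 'torque': array([-0.01143684,  0.02589506,  0.03105227]), 'grasp_force': 0.0, 'opening': 0.08539538449457643}
top [ 0.395 -0.076  0.764] [[-0.075, -0.972, 0.222], [-0.997, 0.073, -0.016], [-0.001, -0.222, -0.975]]
lock_pin [([353.5, 236.5, 29.7, 26.6], 0.6)]
blue_pin [([408.8, 247.7, 32.2, 27.6], 0.88)]
edger [([115.8, 182.7, 231.7, 156.8], 0.55)]
scene [ 1.227 -0.061  0.777] [[-0.005, 0.713, -0.701], [1.0, 0.002, -0.006], [-0.003, -0.701, -0.713]]
lock_pin [([208.9, 196.7, 19.1, 30.0], 0.9)]
blue_pin [([165.7, 185.8, 20.4, 29.4], 0.9)]
edger [([437.8, 220.9, 244.5, 166.9], 0.6)]
{'grip_point_offset': 0.0539}
```

View pics/top.png

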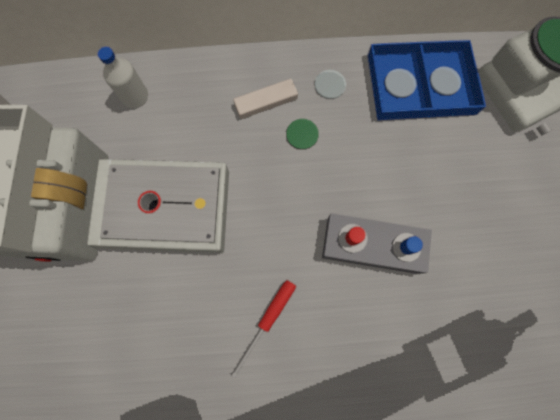

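View pics/scene.png

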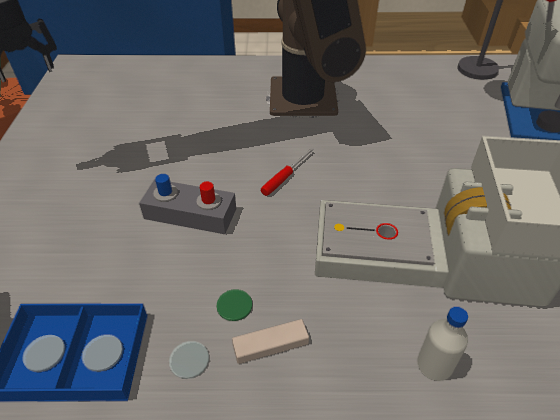

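The top view shows the red knob at (354,237), the blue one at (412,245), the yellow dot at (200,204) and the socket ring at (149,202). The scene view agrees: red at (207,193), dot at (339,227), socket at (387,231).

```bash
cat >> h.py <<'E'
def blob(im,col,box):
    h=cv2.cvtColor(im,cv2.COLOR_RGB2HSV); H,S,V=[h[...,i].astype(int) for i in range(3)]
    m={"red":((H<8)|(H>172))&(S>150)&(V>80),"yel":(H>18)&(H<35)&(S>130)&(V>100),"blue":(H>105)&(H<130)&(S>150)&(V>60)}[col]
    x0,y0,x1,y1=box; k=np.zeros_like(m);k[y0:y1,x0:x1]=1
    y,x=np.nonzero(m&k); return np.array([x.mean(),y.mean()]),(x.min(),y.min(),x.max(),y.max()),len(x)
E
python3 - <<'E'
from h import *
B={"top":dict(red=("red",(335,215,375,255),.08),blue=("blue",(390,225,430,265),.08),dot=("yel",(185,190,215,218),.06),ring=("red",(130,185,170,220),.06)),
"scene":dict(red=("red",(190,175,225,210),.08),blue=("blue",(150,170,180,198),.08),dot=("yel",(325,215,350,240),.06),ring=("red",(370,215,405,245),.06))}
for n in B:
  im=cv2.imread(f"pics/{n}.png")[...,::-1].copy();C=cam(n)
  for k,(c,b,z) in B[n].items():
    uv,bb,N=blob(im,c,b)
    if k=="ring": uv=np.array([(bb[0]+bb[2])/2,(bb[1]+bb[3])/2])
    print(n,k,uv.round(1),bb,N,px2w(C,uv,z).round(4))
E
```

```text
top red [354.8 235.6] (np.int64(346), np.int64(227), np.int64(364), np.int64(244)) 240 [ 0.4896 -0.2184  0.08  ]
top blue [411.1 245.2] (np.int64(401), np.int64(237), np.int64(421), np.int64(253)) 245 [ 0.4649 -0.3154  0.08  ]
top dot [199.8 202.9] (np.int64(196), np.int64(199), np.int64(204), np.int64(207)) 65 [0.5736 0.0536 0.06  ]
top ring [149.  201.5] (np.int64(139), np.int64(191), np.int64(159), np.int64(212)) 57 [0.5835 0.1478 0.06  ]
scene red [207.  192.2] (np.int64(200), np.int64(181), np.int64(214), np.int64(203)) 278 [ 0.4941 -0.219   0.08  ]
scene blue [163.  184.5] (np.int64(156), np.int64(174), np.int64(170), np.int64(195)) 264 [ 0.4703 -0.3156  0.08  ]
scene dot [338.8 226.8] (np.int64(334), np.int64(223), np.int64(343), np.int64(230)) 62 [0.5737 0.0534 0.06  ]
scene ring [386.5 230.5] (np.int64(376), np.int64(223), np.int64(397), np.int64(238)) 95 [0.5834 0.1477 0.06  ]
```

Request:
arm_command([
  [[0, 0, 0.01], 8.2, 0],
  [[0, 0, 0.01], 8.2, 0],
  [[0, 0, 0.01], 8.2, 0],
  [[0, 0, 0.01], 8.1, 0],
])

```text
time: 0.9
tool_pos: [0.3044, -0.6024, 0.2636]
orientation: [0.999, -0.054, 0.0, 0.0]
ft_force: [0.1, -1.1, -0.1]
opening: 0.0854
grasp_force: 0.0
```

Request:
arm_command([
  [[0.015, -0.04, 0], 0, 0],
  [[0.015, -0.04, 0], 0, 0],
  [[0.015, -0.04, 0], 0, 0],
  [[0.015, -0.04, 0], 0, 0],
  [[0.015, -0.04, 0], 0, 0],
  [[0.015, -0.04, 0], 0, 0],
  [[0.015, -0.04, 0], 0, 0],
  [[0.015, -0.04, 0], 0, 0],
  [[0.015, -0.04, 0], 0, 0],
  [[0.013, -0.04, 0], 0, 0],
])

```text
time: 2.15
tool_pos: [0.4933, -0.2185, 0.2642]
orientation: [0.999, -0.051, 0.0, 0.0]
ft_force: [0.6, -0.7, -0.1]
opening: 0.0854
grasp_force: 0.0
```

```bash
cat >> h.py <<'E'
def todelta(P,s):  # world target of TCP -> tool-axis shift
    return R.from_quat(s["orientation"]).inv().apply(np.array(P)-s["tool_pos"]).round(4)
E
python3 - <<'E'
from h import *
s=get_state();im=grab_frame("wrist");cv2.imwrite("pics/w1.png",im[...,::-1])
r=R.from_quat(s["orientation"]).as_matrix()
print(s["time"],s["tool_pos"],r.round(4).tolist(),s["q"].round(2),s["ft_force"])
print([(np.round(x["box"],1).tolist(),round(x["score"],2)) for x in look_for("wrist","lock_pin")])
C=cam("wrist",s);print(C[2],w2px(C,[[.492,-.2187,.097],[.492,-.2187,.055],[.468,-.3155,.097]]))
print(todelta([.492,-.2187,.136],s))
E
```

```text
2.15 [ 0.49327484 -0.21848706  0.26424213] [[0.9947, -0.1027, 0.0007], [-0.1027, -0.9947, -0.0004], [0.0007, 0.0003, -1.0]] [-0.61  0.02  1.95  0.    1.17  1.07] [ 0.61832408 -0.72050433 -0.14452492]
[([279.9, 207.9, 59.6, 63.6], 0.72)]
[ 0.57477202 -0.2273737   0.33327905] [[281.32163328 222.37579039]
 [281.36990103 206.22537592]
 [410.04783374 239.6404009 ]]
[-0.0013  0.0003  0.1282]
```

View pics/w1.png

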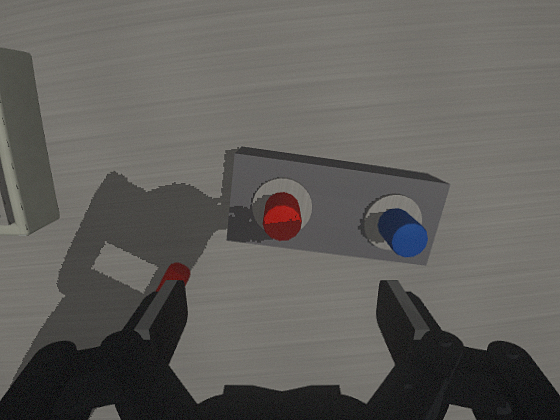

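The wrist view shows the red knob top at (283,221), within 2 px of the prediction (281,222). The blue knob is clear to the right at (410,240). I'll descend and grip.

Request:
arm_command([
  [[-0.001, 0, 0.025], 0, 0],
  [[0, 0, 0.025], 0, 0],
  [[0, 0, 0.025], 0, 0],
  [[0, 0, 0.025], 0, 0],
  [[0, 0, 0.018], 0, 0],
  [[0, 0, 0.01], 0, 0],
  [[0, 0, 0], 0, 1],
  [[0, 0, 0], 0, 1],
  [[0, 0, 0], 0, 1],
  [[0, 0, 0], 0, 1],
])

```text
time: 3.5
tool_pos: [0.4924, -0.2201, 0.1372]
orientation: [0.999, -0.051, 0.001, 0.001]
ft_force: [-0.1, -0.6, 3.3]
opening: 0.0288
grasp_force: 59.3
```

Request:
arm_command([
  [[0, 0, 0], 0, 1],
  [[0, 0, 0], 0, 1],
])

```text
time: 3.75
tool_pos: [0.4925, -0.2201, 0.1372]
orientation: [0.999, -0.051, 0.001, 0.001]
ft_force: [0.4, 0.6, 6.2]
opening: 0.0285
grasp_force: 59.4
```

Request:
arm_command([
  [[0, 0, -0.01], 0, 1],
  [[0, 0, -0.02], 0, 1],
  [[0, 0, -0.02], 0, 1],
  [[0, 0, -0.02], 0, 1],
  [[0, 0, -0.01], 0, 1],
  [[0, 0, 0], 0, 1],
])

```text
time: 4.5
tool_pos: [0.4918, -0.2197, 0.2163]
orientation: [0.999, -0.051, 0.0, 0.0]
ft_force: [-0.3, 0.3, -1.2]
opening: 0.0283
grasp_force: 59.2
```

Request:
arm_command([
  [[0.003, -0.018, 0], 0, 1],
  [[0.006, -0.032, 0], 0, 1],
  [[0.007, -0.036, 0], 0, 1],
  [[0.007, -0.036, 0], 0, 1],
  [[0.007, -0.036, 0], 0, 1],
  [[0.007, -0.036, 0], 0, 1],
  [[0.007, -0.036, 0], 0, 1],
  [[0.006, -0.032, 0], 0, 1],
  [[0.003, -0.019, 0], 0, 1],
  [[0, 0, 0], 0, 1],
])

```text
time: 5.75
tool_pos: [0.5729, 0.0558, 0.2151]
orientation: [0.999, -0.05, -0.001, 0.0]
ft_force: [-1.2, -0.6, -1.6]
opening: 0.0283
grasp_force: 59.3
```

```bash
python3 - <<'E'
from h import *
s=get_state();im=grab_frame("wrist");a=grab_frame("top");b=grab_frame("scene")
r=R.from_quat(s["orientation"]).as_matrix()
print(s["time"],s["tool_pos"],r.round(4).tolist(),s["q"].round(2),s["ft_force"],s["opening"])
v=np.zeros((420,800,3),np.uint8)
v=np.hstack([im[:, :],cv2.resize(b[170:270,300:420],None,fx=2,fy=2)]) if 0 else im
cv2.imwrite("pics/w2.png",im[...,::-1])
cv2.imwrite("pics/ts2.png",np.hstack([cv2.resize(a[150:270,80:240],(400,300)),cv2.resize(b[150:270,300:460],(400,300))])[...,::-1])
C=cam("wrist",s);print(w2px(C,[[.5737,.0535,.06],[.5835,.1477,.06]]))
print(todelta([.5737,.0535,.186],s))
E
```

```text
5.75 [0.572905   0.05575948 0.21511367] [[0.995, -0.1003, -0.0016], [-0.1003, -0.995, -0.0001], [-0.0016, 0.0002, -1.0]] [-0.08  0.16  1.9  -0.    1.09  1.59] [-1.24810365 -0.58485827 -1.56783805] 0.028258094017290937
[[283.90926984 224.58000887]
 [151.6836887  223.87826439]]
[0.0011 0.0022 0.0291]
```

View pics/w2.png

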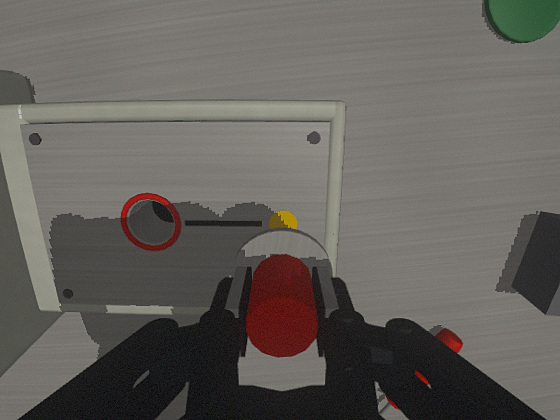

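View pics/ts2.png

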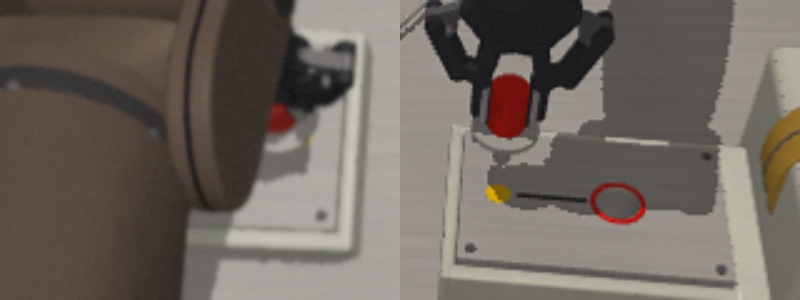

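The wrist view shows the dot centred at about column 284 and the ring at (151,222), both within 2 px of prediction. The pin hangs upright and centred.

Request:
arm_command([
  [[0.001, 0.002, 0.01], 0, 1],
  [[0, 0, 0.01], 0, 1],
  [[0, 0, 0.006], 0, 1],
  [[0, 0, 0.003], 0, 1],
  [[0, 0, 0], 0, 1],
])

```text
time: 6.52
tool_pos: [0.574, 0.0523, 0.1866]
orientation: [0.999, -0.051, -0.0, -0.0]
ft_force: [0.1, -0.2, -0.4]
opening: 0.0284
grasp_force: 59.3
```

Request:
arm_command([
  [[0, 0, 0.002], 0, 1],
  [[0, 0, 0], 0, 1],
])

```text
time: 6.78
tool_pos: [0.5741, 0.0524, 0.185]
orientation: [0.999, -0.051, 0.0, 0.0]
ft_force: [-0.2, -0.9, -1.3]
opening: 0.0287
grasp_force: 59.3
```

Request:
arm_command([
  [[0, 0, 0.0015], 0, 1],
  [[0, 0, 0], 0, 1],
])

```text
time: 7.02
tool_pos: [0.574, 0.0523, 0.1833]
orientation: [0.999, -0.051, -0.0, -0.0]
ft_force: [-0.1, 0.5, -2.1]
opening: 0.0288
grasp_force: 59.3
```

Request:
arm_command([
  [[0, 0, 0.001], 0, 1],
  [[0, 0, 0], 0, 1],
])

```text
time: 7.28
tool_pos: [0.574, 0.0523, 0.1823]
orientation: [0.999, -0.051, -0.0, 0.0]
ft_force: [-0.4, -0.1, -0.5]
opening: 0.0283
grasp_force: 59.3
```

Request:
arm_command([
  [[0, 0, 0.001], 0, 1],
  [[0, 0, 0], 0, 1],
])

```text
time: 7.52
tool_pos: [0.5743, 0.0523, 0.1821]
orientation: [0.999, -0.051, 0.0, 0.0]
ft_force: [-1.2, -0.8, 2.6]
opening: 0.0285
grasp_force: 59.4
```

Request:
arm_command([
  [[0, 0, 0.0005], 0, 1],
  [[0, 0, 0], 0, 1],
])

```text
time: 7.78
tool_pos: [0.5744, 0.0523, 0.1821]
orientation: [0.999, -0.051, 0.0, 0.0]
ft_force: [-2.9, 0.6, 5.4]
opening: 0.0286
grasp_force: 59.5
```

Contact. I'll press slightly more, then slide in short stretches.

Request:
arm_command([
  [[0, 0, 0.001], 0, 1],
  [[0, -0.002, 0], 0, 1],
  [[0, -0.003, 0], 0, 1],
  [[0, -0.004, 0], 0, 1],
  [[0, -0.004, 0], 0, 1],
])

```text
time: 8.4
tool_pos: [0.5769, 0.0638, 0.1821]
orientation: [0.999, -0.051, 0.002, 0.002]
ft_force: [-0.8, -5.0, 6.4]
opening: 0.0284
grasp_force: 60.0
```

Request:
arm_command([
  [[0, -0.004, 0.0005], 0, 1],
  [[0, -0.004, 0], 0, 1],
  [[0, -0.004, 0], 0, 1],
  [[0, -0.004, 0], 0, 1],
  [[0, -0.004, 0], 0, 1],
])

```text
time: 9.02
tool_pos: [0.5794, 0.0835, 0.1821]
orientation: [0.999, -0.051, 0.003, 0.002]
ft_force: [-1.4, -4.5, 7.6]
opening: 0.0287
grasp_force: 60.0
```

Request:
arm_command([
  [[-0.0007, -0.004, 0], 0, 1],
  [[-0.0006, -0.004, 0], 0, 1],
  [[-0.0006, -0.004, 0], 0, 1],
  [[-0.0006, -0.004, 0], 0, 1],
  [[0, -0.004, 0], 0, 1],
])

```text
time: 9.65
tool_pos: [0.5791, 0.1037, 0.1821]
orientation: [0.999, -0.051, 0.003, 0.002]
ft_force: [-0.2, -4.3, 7.5]
opening: 0.0285
grasp_force: 60.0
```

Request:
arm_command([
  [[0, -0.004, 0], 0, 1],
  [[0, -0.004, 0], 0, 1],
  [[0, -0.004, 0], 0, 1],
  [[0, -0.004, 0], 0, 1],
])

```text
time: 10.15
tool_pos: [0.5806, 0.1196, 0.1821]
orientation: [0.999, -0.051, 0.003, 0.002]
ft_force: [-0.5, -6.2, 7.9]
opening: 0.0291
grasp_force: 60.0
```

```bash
python3 - <<'E'
from h import *
s=get_state();im=grab_frame("wrist");b=grab_frame("scene")
print(s["time"],s["tool_pos"],s["orientation"].round(4),s["ft_force"])
cv2.imwrite("pics/c3.png",np.hstack([cv2.resize(im[140:350,180:380],(400,420)),cv2.resize(b[160:265,340:440],(400,420))])[...,::-1])
print(todelta([.5835,.1477,.182],s))
E
```

```text
10.15 [0.58061113 0.1196167  0.18205973] [ 0.9987 -0.0507  0.0028  0.0022] [-0.48768437 -6.21501239  7.90284049]
[ 0.     -0.0282 -0.0001]
```

View pics/c3.png

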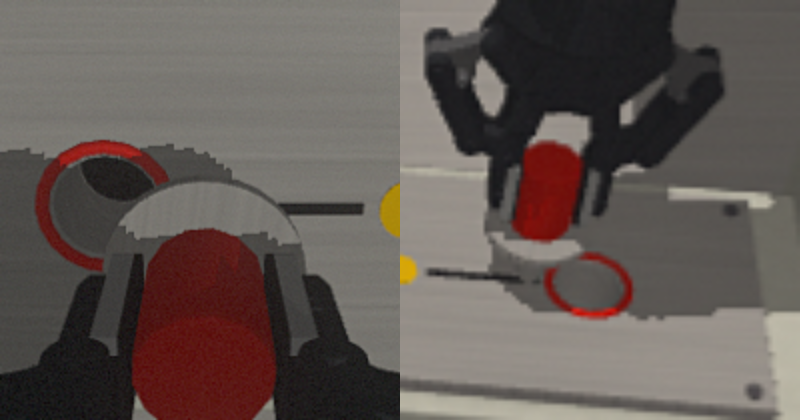

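The pin is on the line, about 28 mm short of the socket, with the disc still clear of the ring. Contact force is 8 N.

Request:
arm_command([
  [[0, -0.004, 0], 0, 1],
  [[0, -0.004, 0], 0, 1],
  [[0, -0.004, 0], 0, 1],
  [[0, -0.004, 0], 0, 1],
])

```text
time: 10.75
tool_pos: [0.5822, 0.1357, 0.1819]
orientation: [0.999, -0.051, 0.003, 0.002]
ft_force: [-0.4, -3.2, 5.2]
opening: 0.0283
grasp_force: 60.0
```

Request:
arm_command([
  [[0, -0.004, 0], 0, 1],
  [[0, -0.004, 0], 0, 1],
  [[0, -0.004, 0], 0, 1],
  [[0, 0, 0], 0, 1],
])

```text
time: 11.25
tool_pos: [0.5813, 0.1495, 0.1788]
orientation: [0.999, -0.051, -0.0, -0.0]
ft_force: [0.2, -0.1, -1.4]
opening: 0.0289
grasp_force: 59.2
```

It's in the mouth (z dropped and the load is gone). I'll centre it and lower.

Request:
arm_command([
  [[0.002, 0.001, 0.003], 0, 1],
  [[0, 0.0005, 0.005], 0, 1],
  [[0, 0, 0.007], 0, 1],
  [[0, 0, 0.007], 0, 1],
  [[0, 0, 0.005], 0, 1],
  [[0, 0, 0.002], 0, 1],
  [[0, 0, 0], 0, 1],
])

```text
time: 12.12
tool_pos: [0.5834, 0.1474, 0.1503]
orientation: [0.999, -0.051, -0.0, -0.0]
ft_force: [-1.1, 0.3, -1.0]
opening: 0.0285
grasp_force: 59.2
```

Request:
arm_command([
  [[0, 0, 0.002], 0, 1],
  [[0, 0, 0], 0, 1],
])

```text
time: 12.38
tool_pos: [0.5834, 0.1473, 0.1485]
orientation: [0.999, -0.051, 0.0, -0.0]
ft_force: [-0.2, -0.4, -0.8]
opening: 0.0288
grasp_force: 59.2
```

Request:
arm_command([
  [[0, 0, 0.001], 0, 1],
  [[0, 0, 0.0005], 0, 1],
  [[0, 0, 0], 0, 1],
])

```text
time: 12.75
tool_pos: [0.5835, 0.1473, 0.1473]
orientation: [0.999, -0.051, 0.0, 0.0]
ft_force: [-2.5, -0.3, 0.9]
opening: 0.0286
grasp_force: 59.5
```

The disc is seated (35 mm below slide height, load reversed). Release and retreat.

Request:
arm_command([
  [[0, 0, 0], 0, 0.6],
  [[0, 0, 0], 0, 0.3],
  [[0, 0, 0], 0, 0],
  [[0, 0, 0], 0, 0],
  [[0, 0, 0], 0, 0],
  [[0, 0, 0], 0, 0],
])

```text
time: 13.5
tool_pos: [0.5834, 0.1474, 0.1469]
orientation: [0.999, -0.051, -0.0, 0.0]
ft_force: [0.3, -0.5, 0.6]
opening: 0.0856
grasp_force: 0.0
```

Request:
arm_command([
  [[0, 0, -0.01], 0, 0],
  [[0, 0, -0.02], 0, 0],
  [[0, 0, -0.03], 0, 0],
  [[0, 0, -0.03], 0, 0],
  [[0, 0, -0.03], 0, 0],
  [[0, 0, -0.02], 0, 0],
  [[0, 0, 0], 0, 0],
  [[0, 0, 0], 0, 0],
])

```text
time: 14.5
tool_pos: [0.5829, 0.1473, 0.2858]
orientation: [0.999, -0.051, -0.001, 0.0]
ft_force: [0.4, -0.5, -0.6]
opening: 0.0855
grasp_force: 0.0
```

```bash
python3 - <<'E'
from h import *
s=get_state();im=grab_frame("wrist");b=grab_frame("scene")
print(s["time"],s["tool_pos"],s["ft_force"],s["opening"])
cv2.imwrite("pics/f.png",np.hstack([cv2.resize(im[120:330,180:380],(400,420)),cv2.resize(b[150:265,150:420],(400,170)) if 0 else cv2.resize(b[160:265,340:440],(400,420))])[...,::-1])
C=cam("scene");print(w2px(C,[[.5835,.1477,.1+.002],[.5835,.1477,.06]]))
print(blob(b,"blue",(150,170,180,198)),blob(b,"red",(360,190,410,245)))
E
```

```text
14.5 [0.58286888 0.14728357 0.28582438] [ 0.3618491  -0.51294343 -0.64649137] 0.08545206527761473
[[389.91057232 216.03377322]
 [386.52970555 230.54380489]]
(array([163.0719697, 184.4469697]), (np.int64(156), np.int64(174), np.int64(171), np.int64(195)), 264) (array([387.84810127, 220.94936709]), (np.int64(380), np.int64(210), np.int64(396), np.int64(232)), 316)
```

View pics/f.png

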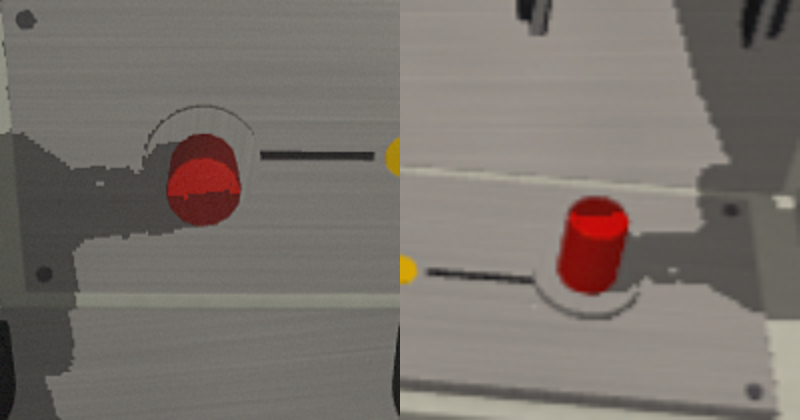

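The pin stands upright with its disc flat over the ring, the gripper is clear, and the blue pin hasn't moved (163,184).

```bash
python3 -c "
from station import *
print(close_job())"
```

```text
the job is handed in; nothing more can be done
None
```

The red lock pin went from the yellow dot along the line, in contact with the plate, and is fully home in the socket and released. The blue pin was left untouched in the rack, and the job is handed in at about 15 s.

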